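Turn the nest to the chute and push the module home

ROBOT

A 6-joint arm with a two-finger parallel gripper is mounted at the origin on a cart in front of the work surface, level with it; the furniture and walls round the work are solid. World frame = base frame: x ahead of the robot, y to its left, z up, the work surface at z = 0. Lengths are in m, angles in rad, forces in N, time in s.
With the tool pointing down it reaches from about 0.325 to 0.875 m from the base axis. Payload 4.4 kg.
Tool frame: the origin (TCP) lies at the very end of the fingers, on their centre line; the grasp point (between the pads) lies manip.grip_point_offset behind it (manip.grip_point_offset is the distance from the TCP to the grasp point, in m); z points along the fingers, y is the direction in which the jaws open and shut (so a half turn about z gives the same grasp; the last joint's range is limited). The gripper opens to 85 mm and grips with 20 to 120 N. Pads are 22 mm wide; open, the fingers measure 114 mm over their backs; the gripper's body (76 mm by 85 mm) begins 54 mm behind the grasp point. The pads swing forward as they close: fully open they stand 13 mm farther back than shut.
Start: joints at [-1.339, 0.207, 1.542, -0, 1.393, -0.15], TCP at [0.214, -0.534, 0.231] pointing down, gripper open.
Joint ranges: [-2.73, 2.73], [-0.86, 2.22], [0.23, 2.46], [-1.11, 4.25], [0.08, 2.63], [-2.82, 2.82]. Speed limits (rad/s): [2.79, 2.79, 3.14, 3.14, 3.14, 3.14].

INTERFACE

Orientations are given as a unit quaternion [x, y, z, w].
In Python, from station import manip gives the robot as it stands.
- The arm moves only by the tool servo_tool, never from a script. Its argument "rows" is a list of rows, each an object of numbers: "tx", "ty", "tz": the shift along the world's x, y, z in m; "roll": the turn about the world's z in rad; "fingers": the closure, from 0 (fully open) to 1 (shut). In form: [{"tx": .., "ty": .., "tz": .., "roll": .., "fingers": ..}, ...]. A call has 1 to 20 rows; each row shifts and turns the commanded pose from where the row before left it; what a row does not reach is not made up. A row lasts 1/10 s, in which the tool goes at most 50 mm and 8.59 degrees, less where a joint would pass 70% of its speed; a pose out of reach is approached as far as the arm can. A call is refused whole if a number of a shift passes 0.05 or a number of a turn 0.15, either way. A call with a gripper value outside its range is refused whole. The fingers move at their own pace and stop on an object; the grip force is fixed at half the most. Time passes only in rows, so rows that do not move let the fingers close. It gives the time, the measured TCP pose, the force and the opening at its end, in the units of the state.
- manip.state(): the state, without advancing time (a new reading comes with each control period).
- manip.capture(name): name is "scene" or "top"; returns (picture, depth): 480x640x3 uint8, blue, green, red; 480x640 float32, m along the optical axis (not along the pixel's ray), 0 where there is no reading.
- manip.camera_model(name): a dict with "fx", "fy", "cx", "cy" (pixels), "xyz" and "orientation" of the camera in the world. Camera axes: x right, y up, looking along -z (the intrinsics and any distortion apply to the point x, -y, -z); pixel columns grow to the right and rows downward; lengths in m; the calibration is good to about 2 mm. A picture is of the moment at which its call begins. camera_model takes no time and is no camera call.
- manip.hand_in(): hands the job in, once; it reports no verdict.
The state is a dict: "time_s": time; "qpos": joint angles; "dq": joint speeds; "joint_torque": joint torques, N m; "tool_pos": TCP position; "tcp_rot": TCP orientation; "force": force on the tool from outside, world axes, zero at the start; "torque": the same for the moment, N m; "width": finger opening in m.
Only numpy, scipy, OpenCV 4.12 (cv2) and the standard library are available. Lean on these libraries where they do the work, as an engineer would, in place of code of your own. Each camera call takes 0.05 s, during which the arm holds its last target. There are 200 camera calls.

TASK

Push the table's red-ended lever with a fingertip, turning the table until the open end of its black nest squarely faces the blue-edged chute. Then push the metal-covered module along the chute into the nest until it sits fully home against the stop, without lifting it. Pick nothing up, and leave the tape, spool, mug and bottle where they are.

Things in the scene. Friction and masses are not known exactly. Their poses are not given: they have to be found in the camera images.
- loading_stand: Fixed stand on the worktop: 150 mm square steel base plate, grey pedestal and loading chute. Origin on the table's vertical turning axis at worktop height; z up, y from the axis out along the middle of the chute. The chute is an aluminium floor, top 56.5 mm above the worktop, running from y = 78 to y = 235 mm, open at both ends, between two blue guides 68 mm apart (6 mm thick) that rise 10 mm above the floor. The stand's place and yaw differ from start to start.
- chute_mouth (a point): Middle of the chute floor's inner end, at the gap to the table (y = 78 mm in the stand's frame); axes as the stand's.
- turntable (a joint): Turning angle of the table about the vertical axis, rad. 0: the nest's open end faces the chute squarely and the lever points straight away from the chute. Positive: turned clockwise seen from above. Range -0.6 to 1.6, starts between 0.6 and 1.3; to reach 0 turn it anticlockwise. No stop or detent at 0; dry friction keeps it where it is left (about 1.5 N at the lever).
- nest_center (a point): Centre of the nest, on the turning axis, on the top of the aluminium disc (radius 76 mm, top 55 mm above the worktop, 1.5 mm lower than the chute floor). Axes turn with the table: z up, +y towards the nest's open end, -y along the lever. The nest: two black side walls 69 mm apart, 10 mm high, flared at the open end, and a black stop 14 mm high whose face is at y = -45 mm. A module against the stop has its centre on this point.
- lever_point (a point): Point to push on the lever: on the centre line of the steel rod (12 mm diameter), 105 mm from the turning axis, 63 mm above the worktop. Axes as nest_center's. The rod is bare from 71 to 123 mm from the axis and ends in a red ball of 22 mm diameter, 134 mm from the axis; beyond the disc there is free space below it down to the worktop.
- module: Loose module with a notched metal cover and black sides, 89 mm long (its x), 61 mm wide (y), 20 mm high, about 0.16 kg, lying flat in the chute, long way along it. Origin: centre of its underside. It slides on the floor when pushed at its outer end.
- black_tape: Black tape roll lying flat, 62 mm across, 19 mm high, to be left alone. Origin: centre of its underside.
- spool: Solder spool standing upright, 63 mm across, 70 mm high, to be left alone. Origin: centre of its underside.
- mug: Yellow mug, 69 x 96 x 68 mm, to be left alone. Origin: centre of its underside.
- bottle: Small brown bottle with black cap, 33 mm across, 102 mm high, to be left alone. Origin: centre of its underside.
Not all that is in view belongs to the job. Leave any orange look-alike of the module alone.

How it is judged:
By the outcome, as a careful person would: the job done as asked, in the order asked, and still so for the second after the job is handed in, with the robot touching nothing.
It also fails if it takes over 48 s, if anything falls off the work surface, if the arm or the gripper's body presses on something with over 40 N, if the wrist force passes 120 N, or if a joint passes its speed limit or range.

## Working session

There is one attempt and no reset: what is moved stays moved. The work goes in short steps, Python scripts to look and compute and a tool call to move; the robot and the scene stay as the last step left them, time stands still between calls to the robot, and variables do not carry over. Pictures are saved under pics/ and viewed, about 8 in all and at most 12, crops included, and the job is handed in when it is done.

Besides the shell and the picture viewer there is one more tool, called after "Call:" by a JSON object that holds its "method" and its "body". servo_tool: Moves the arm, as the interface text tells. Its arguments: {"type":"object","properties":{"rows":{"type":"array","items":{"type":"object","properties":{"tx":{"type":"number"},"ty":{"type":"number"},"tz":{"type":"number"},"roll":{"type":"number"},"fingers":{"type":"number"}}}}},"required":["rows"]}

```bash
ls; mkdir -p pics
cat > h.py <<'E'
import numpy as np, cv2
from scipy.spatial.transform import Rotation as R
from station import manip
def cast(name,uv,z):
    c=manip.camera_model(name); uv=np.atleast_2d(np.float64(uv))
    d=np.c_[(uv[:,0]-c["cx"])/c["fx"],-(uv[:,1]-c["cy"])/c["fy"],-np.ones(len(uv))]
    d=R.from_quat(c["orientation"]).apply(d); o=np.array(c["xyz"])
    return o+d*((z-o[2])/d[:,2])[:,None]
def proj(name,P):
    c=manip.camera_model(name); p=R.from_quat(c["orientation"]).inv().apply(np.atleast_2d(P)-np.array(c["xyz"]))
    return np.c_[c["cx"]-c["fx"]*p[:,0]/p[:,2], c["cy"]+c["fy"]*p[:,1]/p[:,2]]
E
python3 - <<'E'
from h import *
for n in("scene","top"):
    im,d=manip.capture(n); cv2.imwrite(f"pics/{n}0.png",im); np.save(f"pics/{n}0.npy",d); print(manip.camera_model(n))
print(manip.state(), manip.grip_point_offset)
E
```

```text
pics
{'fx': 593.4568063710275, 'fy': 593.4568063710275, 'cx': 324.14045926324104, 'cy': 235.90440572553635, 'xyz': array([-0.02857837,  1.05638474,  1.03012623]), 'orientation': array([-0.12455127,  0.37317132,  0.86320249, -0.31640419])}
{'fx': 514.4258748963597, 'fy': 514.4258748963597, 'cx': 325.743557836964, 'cy': 241.91660714500395, 'xyz': array([0.39781543, 0.2794469 , 1.17930724]), 'orientation': array([ 0.04927336, -0.05568081, -0.6966489 ,  0.71354895])}
{'time_s': 0.1, 'qpos': array([-1.33950638e+00,  2.07378362e-01,  1.54283434e+00, -3.18956062e-05,
        1.39352824e+00, -1.50461331e-01]), 'dq': array([-1.16698485e-04, -1.87616045e-03, -3.98380447e-03,  1.92381030e-03,
       -6.63661828e-05,  1.31086328e-03]), 'joint_torque': array([-1.09172313e-03, -3.84095800e+01, -2.92550468e+01, -2.01090807e-04,
        4.92144929e-03, -1.69077305e-05]), 'tool_pos': array([ 0.21405163, -0.53291415,  0.23020613]), 'tcp_rot': array([ 9.81837383e-01,  1.89721373e-01, -5.90809253e-05, -1.07263063e-03]), 'force': array([-0.33701944,  0.19673355, -0.19724593]), 'torque': array([-0.07757177,  0.03208947, -0.02548534]), 'width': 0.08525279405431525} 0.0187
```

View pics/top0.png

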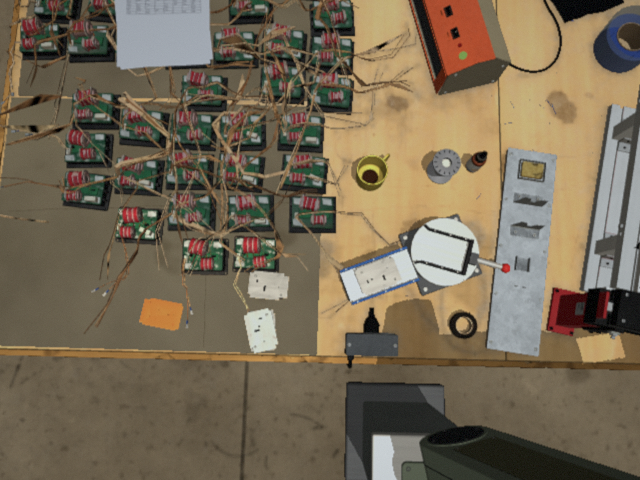

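View pics/scene0.png

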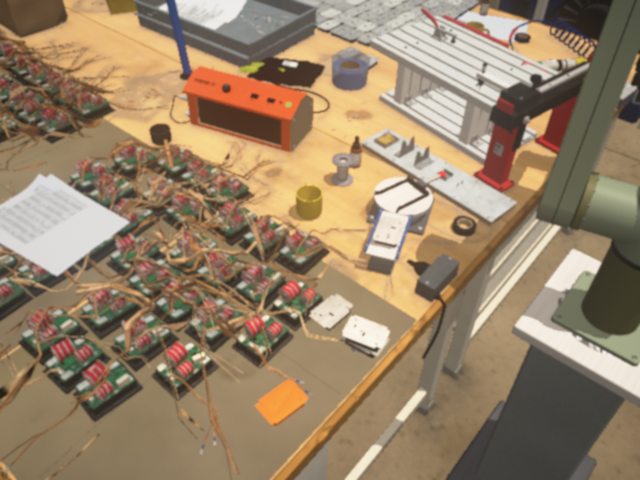

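The top view shows the disc at about (446,251), the chute running left-down to (345,285) with the module in it, and the red ball at (506,268). The tape is at (462,325), the mug at (371,172), the spool at (443,164) and the bottle at (478,160).

```bash
cat > m.py <<'E'
from h import *
def measure(im,d):
    hsv=cv2.cvtColor(im,cv2.COLOR_BGR2HSV)
    roi=np.zeros(im.shape[:2],np.uint8); roi[200:320,325:530]=255
    blue=cv2.inRange(hsv,(100,110,60),(130,255,255))&roi
    red=cv2.inRange(hsv,(0,140,120),(8,255,255))&roi; red[:, :480]=0
    n,l,s,c=cv2.connectedComponentsWithStats(blue)
    lines=[]
    for i in range(1,n):
        if s[i,4]>25:
            v,u=np.nonzero(l==i); P=cast("top",np.c_[u,v],.0665)[:,:2]
            f=cv2.fitLine(P.astype(np.float32),cv2.DIST_L2,0,.01,.01).ravel(); print("blue",s[i],f, P.min(0),P.max(0)); lines.append(P)
    v,u=np.nonzero(red); print("red",len(u),np.mean(u),np.mean(v)); ball=cast("top",[u.mean(),v.mean()],.066)[0]
    print("ball",ball)
    return lines,ball
E
python3 - <<'E'
from m import *
im=cv2.imread("pics/top0.png"); d=np.load("pics/top0.npy")
measure(im,d)
hsv=cv2.cvtColor(im,cv2.COLOR_BGR2HSV)
w=cv2.inRange(hsv,(0,0,190),(180,40,255)); w[:, :405]=0;w[:,490:]=0;w[:205]=0;w[305:]=0
cs=cv2.findContours(w,cv2.RETR_EXTERNAL,cv2.CHAIN_APPROX_NONE)[0]; k=max(cs,key=cv2.contourArea)
h=cv2.convexHull(k); P=cast("top",h[:,0],.055)[:,:2]; print(cv2.minEnclosingCircle(P.astype(np.float32)), cv2.fitEllipse(P.astype(np.float32)*1000))
cv2.imwrite("pics/crop0.png",cv2.resize(im[200:350,325:525],None,fx=4,fy=4,interpolation=cv2.INTER_CUBIC))
E
```

```text
blue [375 249  25  11  49] [ 0.37815684 -0.92574155  0.54085445  0.13769163] [0.52951436 0.110788  ] [0.55279519 0.16312764]
blue [347 259  26  11  51] [ 0.3610087 -0.9325625  0.5181235  0.1956499] [0.50618117 0.16962771] [0.52935462 0.22379319]
blue [387 281  26  11  42] [ 0.36785698 -0.9298824   0.47271463  0.10973466] [0.46061874 0.08244311] [0.4835097  0.13656154]
blue [359 291  26  11  44] [ 0.3628673  -0.93184084  0.44943762  0.1694349 ] [0.43773061 0.14302049] [0.46046476 0.19677849]
red 56 505.625 267.9107142857143
ball [ 0.51698575 -0.12214099  0.066     ]
((0.5544027090072632, 0.020350519567728043), 0.0631059780716896) ((556.1127319335938, 20.883092880249023), (121.51090240478516, 125.2737808227539), 42.96317672729492)
```

View pics/crop0.png

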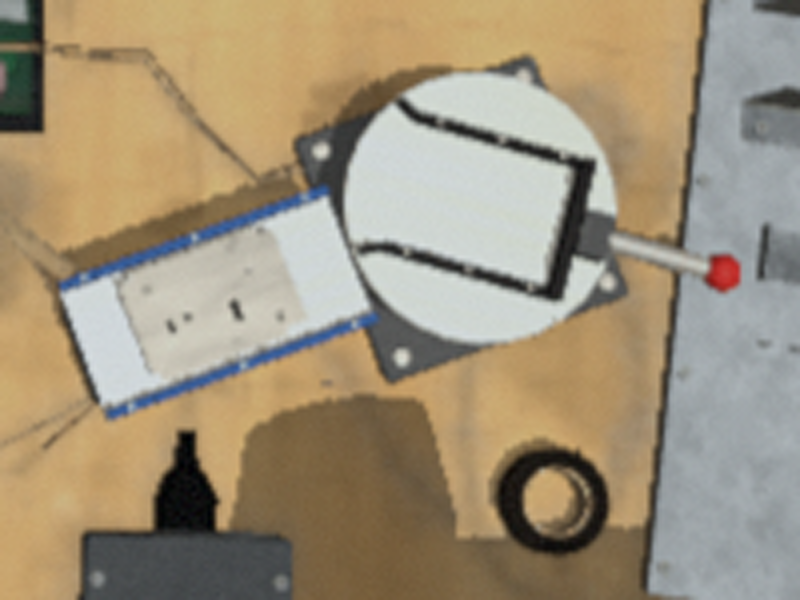

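The crop shows the disc spanning 343–617 by 72–346 (centre about (480,209)). The lever runs right to the ball at (722,272), and the blue chute runs left-down. The module's notched cover is at (210,300). Below is the tape at (552,500), clear of the lever path. A fixture plate lies under the ball.

Run:
```python
from h import *
f=lambda x,y:(325+x/4-.375,200+y/4-.375)
P=cast("top",[f(343,209),f(617,209),f(480,72),f(480,346)],.055); print(P, P.mean(0))
# module cover corners
M=cast("top",[f(118,280),f(278,232),f(304,318),f(152,375)],.0765);print(M,M.mean(0))
u=np.array([-.365,.931]); u/=np.linalg.norm(u)
A=np.array([.4953,.1531])-.1565*u; print("axis",A,(M[:,:2]-A)@u,(M[:,:2]-A)@np.array([u[1],-u[0]]))
for a in (A,P.mean(0)[:2]):
  b=np.array([.517,-.1221])-a; print(np.linalg.norm(b)); t=-u; print("angle",np.arctan2(t[0]*b[1]-t[1]*b[0],t@b))
d=np.load("pics/top0.npy"); c=manip.camera_model("top")
# heights on the fixture plate etc
for p in [(510,268),(506,275),(520,230),(530,270),(530,220),(525,200),(462,325),(470,292),(505,250),(505,235),(500,228),(371,172),(360,345),(443,164),(345,300),(330,300)]:
  z=d[p[1],p[0]]; q=R.from_quat(c["orientation"]).apply([(p[0]-c["cx"])/c["fx"]*z,-(p[1]-c["cy"])/c["fy"]*z,-z])+c["xyz"]; print(p,q.round(3))
```

```text
[[ 0.54861039  0.08389234  0.055     ]
 [ 0.55233725 -0.06778168  0.055     ]
 [ 0.62756848  0.00725544  0.055     ]
 [ 0.47489604  0.00894871  0.055     ]] [0.55085304 0.0080787  0.055     ]
[[0.50422958 0.20889938 0.0765    ]
 [0.53233073 0.12281789 0.0765    ]
 [0.48618113 0.10867798 0.0765    ]
 [0.45375455 0.18996092 0.0765    ]] [0.494124   0.15758904 0.0765    ]
axis [0.5524229  0.00739748] [0.20519027 0.11479085 0.11847122 0.20598195] [ 0.02868041  0.0234228  -0.02470388 -0.02522475]
0.13425490375166468
angle -0.640645045461754
0.13450844885005536
angle -0.6280509471195919
(510, 268) [ 0.522 -0.148  0.023]
(506, 275) [ 0.506 -0.14   0.019]
(520, 230) [ 0.611 -0.175  0.018]
(530, 270) [ 0.519 -0.195  0.018]
(530, 220) [ 0.634 -0.199  0.019]
(525, 200) [ 0.674 -0.177  0.048]
(462, 325) [ 0.391 -0.044 -0.003]
(470, 292) [ 0.467 -0.063 -0.   ]
(505, 250) [ 0.563 -0.14   0.017]
(505, 235) [ 0.598 -0.14   0.018]
(500, 228) [ 0.613 -0.128  0.021]
(371, 172) [0.742 0.168 0.01 ]
(360, 345) [0.344 0.192 0.043]
(443, 164) [0.75  0.011 0.06 ]
(345, 300) [0.442 0.224 0.003]
(330, 300) [ 0.441  0.258 -0.001]
```

Run:
```python
from h import *
d=np.load("pics/top0.npy"); c=manip.camera_model("top")
v,u=np.mgrid[:480,:640]; q=R.from_quat(c["orientation"]).apply(np.c_[((u-c["cx"])/c["fx"]*d).ravel(),(-(v-c["cy"])/c["fy"]*d).ravel(),-d.ravel()])+c["xyz"]
q=q[d.ravel()>0]
print("cols y:",[round(-.6+.05*j+.025,3) for j in range(17)])
for i in range(13):
  x0=.15+.05*i; print(round(x0+.025,3),[int(1000*max([-.009]+list(q[(q[:,0]//.05==round(x0/.05))&(q[:,1]//.05==-12+j),2]))) for j in range(17)])
```

```text
cols y: [-0.575, -0.525, -0.475, -0.425, -0.375, -0.325, -0.275, -0.225, -0.175, -0.125, -0.075, -0.025, 0.025, 0.075, 0.125, 0.175, 0.225]
0.175 [-9, -9, -9, -9, -9, -9, -9, -9, -9, -9, -9, -9, 0, 485, 332, 0, -9]
0.225 [-9, -9, -9, -9, -9, -9, -9, -9, -9, -9, 603, 595, 562, 519, -9, -9, -9]
0.275 [-9, -9, -9, -9, -9, -9, -9, -9, -9, -9, -9, -9, -9, -9, -9, -9, 12]
0.325 [-9, -9, -9, 5, 6, 5, 8, 22, 25, 24, 23, 7, 6, 5, 49, 50, 49]
0.375 [-9, -9, -9, 5, 5, 235, 284, 281, 24, 26, 25, 23, 5, 5, 49, 49, 49]
0.425 [-9, -9, -9, -9, -9, -9, 285, 287, 25, 25, 23, 24, 6, 6, 8, 69, 71]
0.475 [-9, -9, -9, -9, 29, 213, 286, 283, 32, 27, 11, 60, 59, 70, 80, 81, 78]
0.525 [-9, -9, -9, -9, 46, 250, 274, 24, 35, 76, 74, 73, 69, 68, 79, 81, 80]
0.575 [-9, -9, -9, -9, 82, 243, 256, 28, 34, 26, 71, 74, 68, 67, 69, 7, 7]
0.625 [-9, -9, -9, 27, 33, 214, 6, 67, 68, 27, 51, 59, 67, 69, 7, 13, 47]
0.675 [-9, -9, -9, 29, 29, 214, 23, 77, 76, 25, 5, 9, 5, 5, 6, 72, 14]
0.725 [-9, -9, -9, 31, 31, 213, 26, 36, 37, 25, 50, 74, 78, 6, 72, 72, 72]
0.775 [-9, -9, -9, 30, 30, 214, 24, 39, 39, 23, 104, 74, 78, 6, 72, 71, 8]
```

The fixture to the right reaches about 0.29 m, so I go over it with the fingers shut.

Call:
{"method": "servo_tool", "body": {"rows": [{"tz": 0.05,"fingers": 1},{"tz": 0.05,"fingers": 1},{"tz": 0.05,"fingers": 1},{"tz": 0.05,"fingers": 1},{"tx": 0.024,"ty": 0.041,"fingers": 1},{"tx": 0.024,"ty": 0.041,"fingers": 1},{"tx": 0.024,"ty": 0.041,"fingers": 1},{"tx": 0.024,"ty": 0.041,"fingers": 1},{"tx": 0.024,"ty": 0.041,"fingers": 1},{"tx": 0.024,"ty": 0.041,"fingers": 1},{"tx": 0.024,"ty": 0.041,"fingers": 1},{"tx": 0.024,"ty": 0.041,"fingers": 1},{"tx": 0.024,"ty": 0.041,"fingers": 1},{"tx": 0.024,"ty": 0.041,"fingers": 1},{"tx": 0.024,"ty": 0.041,"fingers": 1},{"fingers": 1},{"fingers": 1}]}}

```text
schema error: expected keys tx, ty, tz, roll, fingers
```

Call:
{"method": "servo_tool", "body": {"rows": [{"tx": 0,"ty": 0,"tz": 0.05,"roll": 0,"fingers": 1},{"tx": 0,"ty": 0,"tz": 0.05,"roll": 0,"fingers": 1},{"tx": 0,"ty": 0,"tz": 0.05,"roll": 0,"fingers": 1},{"tx": 0,"ty": 0,"tz": 0.05,"roll": 0,"fingers": 1},{"tx": 0.024,"ty": 0.041,"tz": 0,"roll": 0,"fingers": 1},{"tx": 0.024,"ty": 0.041,"tz": 0,"roll": 0,"fingers": 1},{"tx": 0.024,"ty": 0.041,"tz": 0,"roll": 0,"fingers": 1},{"tx": 0.024,"ty": 0.041,"tz": 0,"roll": 0,"fingers": 1},{"tx": 0.024,"ty": 0.041,"tz": 0,"roll": 0,"fingers": 1},{"tx": 0.024,"ty": 0.041,"tz": 0,"roll": 0,"fingers": 1},{"tx": 0.024,"ty": 0.041,"tz": 0,"roll": 0,"fingers": 1},{"tx": 0.024,"ty": 0.041,"tz": 0,"roll": 0,"fingers": 1},{"tx": 0.024,"ty": 0.041,"tz": 0,"roll": 0,"fingers": 1},{"tx": 0.024,"ty": 0.041,"tz": 0,"roll": 0,"fingers": 1},{"tx": 0.024,"ty": 0.041,"tz": 0,"roll": 0,"fingers": 1},{"tx": 0,"ty": 0,"tz": 0,"roll": 0,"fingers": 1},{"tx": 0,"ty": 0,"tz": 0,"roll": 0,"fingers": 1}]}}

```text
time_s: 1.8
tool_pos: [0.4783, -0.0816, 0.4306]
tcp_rot: [0.982, 0.191, -0.001, -0.0]
force: [-0.6, -0.6, 0.1]
width: -0.0002
```

Call:
{"method": "servo_tool", "body": {"rows": [{"tx": 0,"ty": 0,"tz": -0.05,"roll": 0,"fingers": 1},{"tx": 0,"ty": 0,"tz": -0.05,"roll": 0,"fingers": 1},{"tx": 0,"ty": 0,"tz": -0.05,"roll": 0,"fingers": 1},{"tx": 0,"ty": 0,"tz": -0.05,"roll": 0,"fingers": 1},{"tx": 0,"ty": 0,"tz": -0.05,"roll": 0,"fingers": 1},{"tx": 0,"ty": 0,"tz": -0.05,"roll": 0,"fingers": 1},{"tx": 0,"ty": 0,"tz": -0.05,"roll": 0,"fingers": 1},{"tx": 0,"ty": 0,"tz": -0.03,"roll": 0,"fingers": 1},{"tx": 0,"ty": 0,"tz": 0,"roll": 0,"fingers": 1},{"tx": 0,"ty": 0,"tz": 0,"roll": 0,"fingers": 1}]}}

```text
time_s: 2.8
tool_pos: [0.478, -0.0839, 0.0516]
tcp_rot: [0.982, 0.189, -0.0, -0.0]
force: [-0.0, -0.2, 0.4]
width: -0.0004
```

Run:
```python
from h import *
im,d=manip.capture("top"); im2,_=manip.capture("scene")
a=cv2.resize(im[180:340,340:540],None,fx=3,fy=3,interpolation=cv2.INTER_CUBIC)
p=proj("scene",[.55,-.03,.06])[0].astype(int); print(p)
b=cv2.resize(im2[150:280,350:490],None,fx=1,fy=1); b=cv2.resize(b,(190,176))
b=cv2.resize(im2[160:290,350:492],(524,480),interpolation=cv2.INTER_CUBIC)
cv2.imwrite("pics/c1.png",cv2.resize(np.hstack([a,b]),(800,342)))
```

```text
[412 187]
```

View pics/c1.png

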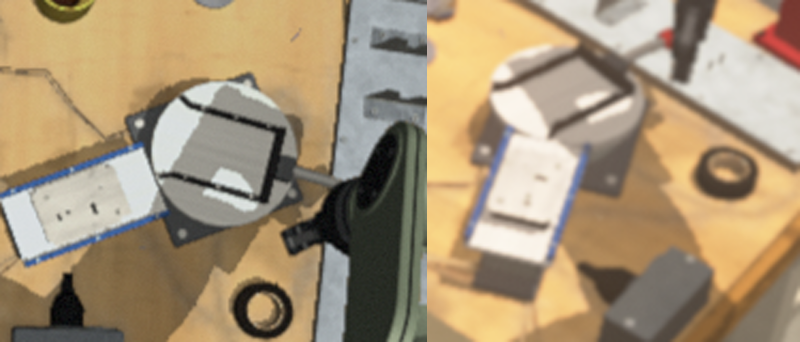

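The finger stands on the near side of the rod; the nest and chute stay visible in the top view. I push along the arc to about 0.1 rad short.

Call:
{"method": "servo_tool", "body": {"rows": [{"tx": 0,"ty": 0,"tz": -0.006,"roll": 0,"fingers": 1},{"tx": 0.005,"ty": -0.001,"tz": 0,"roll": 0,"fingers": 1},{"tx": 0.005,"ty": -0.001,"tz": 0,"roll": 0,"fingers": 1},{"tx": 0.005,"ty": -0.001,"tz": 0,"roll": 0,"fingers": 1},{"tx": 0.005,"ty": -0.001,"tz": 0,"roll": 0,"fingers": 1},{"tx": 0.005,"ty": -0.001,"tz": 0,"roll": 0,"fingers": 1},{"tx": 0.005,"ty": -0.0016,"tz": 0,"roll": 0,"fingers": 1},{"tx": 0.005,"ty": -0.0016,"tz": 0,"roll": 0,"fingers": 1},{"tx": 0.005,"ty": -0.0016,"tz": 0,"roll": 0,"fingers": 1},{"tx": 0.005,"ty": -0.0016,"tz": 0,"roll": 0,"fingers": 1},{"tx": 0.005,"ty": -0.0016,"tz": 0,"roll": 0,"fingers": 1},{"tx": 0.005,"ty": -0.0016,"tz": 0,"roll": 0,"fingers": 1},{"tx": 0.005,"ty": 0,"tz": 0,"roll": 0,"fingers": 1},{"tx": 0.005,"ty": 0,"tz": 0,"roll": 0,"fingers": 1},{"tx": 0.005,"ty": 0,"tz": 0,"roll": 0,"fingers": 1},{"tx": 0.005,"ty": 0,"tz": 0,"roll": 0,"fingers": 1},{"tx": 0.005,"ty": 0,"tz": 0,"roll": 0,"fingers": 1},{"tx": 0,"ty": 0,"tz": 0,"roll": 0,"fingers": 1},{"tx": 0,"ty": 0,"tz": 0,"roll": 0,"fingers": 1}]}}

```text
time_s: 4.8
tool_pos: [0.5592, -0.0975, 0.0457]
tcp_rot: [0.982, 0.19, 0.001, 0.001]
force: [-0.2, -0.4, 0.2]
width: -0.0003
```

Run:
```python
from h import *
im,d=manip.capture("top"); cv2.imwrite("pics/top2.png",im)
cv2.imwrite("pics/c2.png",cv2.resize(im[190:315,335:535],None,fx=4,fy=4,interpolation=cv2.INTER_CUBIC))
```

```text
(no output)
```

View pics/c2.png

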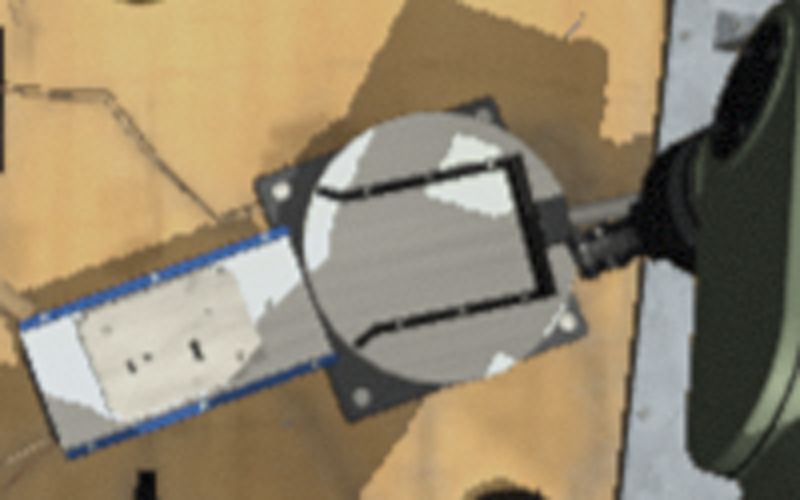

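The nest is nearly there: its walls slope about −12° in the image and the chute about −19.7°. I'll measure this with line fits.

```bash
cat > ang.py <<'E'
from h import *
A=np.array([.552,.0075])
def lf(P): return cv2.fitLine(P.astype(np.float32),cv2.DIST_HUBER,0,1e-3,1e-3).ravel()
def ang(im,th):
    hsv=cv2.cvtColor(im,cv2.COLOR_BGR2HSV)
    v,u=np.nonzero(cv2.inRange(hsv,(95,100,40),(130,255,255))); P=cast("top",np.c_[u,v],.0665)[:,:2]-A
    U=np.array([-.365,.931]); U/=np.linalg.norm(U); N=np.array([U[1],-U[0]])
    al,la=P@U,P@N; k=[(al>.085)&(al<.228)&(abs(la-s*.037)<.008) for s in(1,-1)]
    c=[lf(P[m]) for m in k]; ca=[np.arctan2(f[0]/f[1],1) for f in c]
    mid=np.mean([np.median(la[m]) for m in k])
    v,u=np.nonzero(hsv[...,2]<75); P=cast("top",np.c_[u,v],.065)[:,:2]-A
    for _ in range(4):
        r=R.from_euler('z',-th).as_matrix()[:2,:2]; E=r@U; M=r@N   # clockwise th
        al,la=P@E,P@M; k=[(al>-.036)&(al<.022)&(abs(la-s*.0365)<.009) for s in(1,-1)]
        w=[lf(P[m]) for m in k]; wa=[np.arctan2(f[0]/f[1],1) for f in w]
        th=-(np.mean(wa)-np.mean(ca))*-1
    print("chute",np.round(ca,4),"mid",mid.round(4),"walls",np.round(wa,4),[m.sum() for m in k],"lat",[np.median(la[m]).round(4) for m in k],"theta",round(th,4))
    return th
E
python3 - <<'E'
from ang import *
ang(cv2.imread("pics/top0.png"),.635); ang(cv2.imread("pics/top2.png"),.13)
E
```

```text
chute [-0.3737 -0.3726] mid 0.0005 walls [0.2618 0.2644] [np.int64(45), np.int64(44)] lat [np.float64(0.0364), np.float64(-0.0383)] theta 0.6362
chute [-0.3737 -0.3727] mid 0.0003 walls [-0.2493 -0.2377] [np.int64(49), np.int64(53)] lat [np.float64(0.0373), np.float64(-0.0375)] theta 0.1296
```

Call:
{"method": "servo_tool", "body": {"rows": [{"tx": 0.003,"ty": 0,"tz": 0,"roll": 0,"fingers": 1},{"tx": 0.003,"ty": 0,"tz": 0,"roll": 0,"fingers": 1},{"tx": 0.003,"ty": 0,"tz": 0,"roll": 0,"fingers": 1},{"tx": 0.002,"ty": 0,"tz": 0,"roll": 0,"fingers": 1},{"tx": 0.002,"ty": 0,"tz": 0,"roll": 0,"fingers": 1},{"tx": 0,"ty": 0,"tz": 0,"roll": 0,"fingers": 1},{"tx": 0,"ty": 0,"tz": 0,"roll": 0,"fingers": 1}]}}

```text
time_s: 5.55
tool_pos: [0.5716, -0.0974, 0.0453]
tcp_rot: [0.982, 0.19, 0.0, 0.0]
force: [0.2, -0.6, 0.1]
width: 0.0
```

Run:
```python
from ang import *
for i in range(2): im,d=manip.capture("top"); ang(im,.02)
cv2.imwrite("pics/top3.png",im); print(manip.state()["tool_pos"])
```

```text
chute [-0.3735 -0.3743] mid 0.0003 walls [-0.355 -0.357] [np.int64(46), np.int64(47)] lat [np.float64(0.0372), np.float64(-0.0377)] theta 0.0179
chute [-0.374 -0.373] mid 0.0003 walls [-0.355  -0.3469] [np.int64(46), np.int64(46)] lat [np.float64(0.0373), np.float64(-0.0377)] theta 0.0226
[ 0.57158758 -0.0974144   0.04545783]
```

Call:
{"method": "servo_tool", "body": {"rows": [{"tx": 0.001,"ty": 0.0004,"tz": 0,"roll": 0,"fingers": 1},{"tx": 0.0009,"ty": 0.0004,"tz": 0,"roll": 0,"fingers": 1},{"tx": 0,"ty": 0,"tz": 0,"roll": 0,"fingers": 1},{"tx": 0,"ty": 0,"tz": 0,"roll": 0,"fingers": 1}]}}

```text
time_s: 6.05
tool_pos: [0.5733, -0.0966, 0.0454]
tcp_rot: [0.982, 0.19, 0.0, 0.0]
force: [-1.0, -1.3, -0.1]
width: 0.0003
```

Run:
```python
from ang import *
for i in range(4): im,d=manip.capture("top"); ang(im,.0)
print(manip.state()["tool_pos"])
```

```text
chute [-0.374  -0.3722] mid 0.0003 walls [-0.3693 -0.3519] [np.int64(49), np.int64(51)] lat [np.float64(0.037), np.float64(-0.0376)] theta 0.0125
chute [-0.3736 -0.3739] mid 0.0003 walls [-0.3735 -0.352 ] [np.int64(49), np.int64(50)] lat [np.float64(0.0371), np.float64(-0.0377)] theta 0.011
chute [-0.3743 -0.3736] mid 0.0003 walls [-0.3745 -0.3583] [np.int64(50), np.int64(51)] lat [np.float64(0.0371), np.float64(-0.0376)] theta 0.0075
chute [-0.3734 -0.3743] mid 0.0002 walls [-0.3667 -0.3519] [np.int64(48), np.int64(51)] lat [np.float64(0.0371), np.float64(-0.0376)] theta 0.0146
[ 0.57327037 -0.0964348   0.0453826 ]
```

Call:
{"method": "servo_tool", "body": {"rows": [{"tx": 0.0008,"ty": 0.0003,"tz": 0,"roll": 0,"fingers": 1},{"tx": 0,"ty": 0,"tz": 0,"roll": 0,"fingers": 1},{"tx": 0,"ty": 0,"tz": 0,"roll": 0,"fingers": 1},{"tx": -0.01,"ty": -0.003,"tz": 0,"roll": 0,"fingers": 1},{"tx": -0.02,"ty": -0.003,"tz": 0,"roll": 0,"fingers": 1},{"tx": -0.02,"ty": 0,"tz": 0,"roll": 0,"fingers": 1},{"tx": -0.02,"ty": 0,"tz": 0.02,"roll": 0,"fingers": 1},{"tx": 0,"ty": 0,"tz": 0.05,"roll": 0,"fingers": 1},{"tx": 0,"ty": 0,"tz": 0.05,"roll": 0,"fingers": 1},{"tx": 0,"ty": 0,"tz": 0.05,"roll": 0,"fingers": 1},{"tx": -0.03,"ty": 0.03,"tz": 0.04,"roll": 0,"fingers": 1},{"tx": -0.03,"ty": 0.03,"tz": 0,"roll": 0,"fingers": 1},{"tx": -0.03,"ty": 0.03,"tz": 0,"roll": 0,"fingers": 1},{"tx": 0,"ty": 0,"tz": 0,"roll": 0,"fingers": 1}]}}

```text
time_s: 7.65
tool_pos: [0.4142, -0.0134, 0.2488]
tcp_rot: [0.982, 0.191, -0.001, -0.001]
force: [0.1, -0.9, 0.1]
width: 0.0001
```

Run:
```python
from ang import *
import m
for i in range(4): im,d=manip.capture("top"); ang(im,.0)
hsv=cv2.cvtColor(im,cv2.COLOR_BGR2HSV); r=cv2.inRange(hsv,(0,140,100),(8,255,255)); v,u=np.nonzero(r[215:290,480:525]); print(len(u))
if len(u):
  b=cast("top",[u.mean()+480,v.mean()+215],.066)[0][:2]; print(b); e=b-A; print(np.linalg.norm(e),"theta", -(np.arctan2(e[1],e[0])-np.arctan2(-.931,.365)))
print(manip.state()["tool_pos"]); cv2.imwrite("pics/c4.png",cv2.resize(im[190:340,335:535],None,fx=4,fy=4,interpolation=cv2.INTER_CUBIC))
```

```text
chute [-0.3708 -0.3716] mid 0.0002 walls [-0.3816 -0.3745] [np.int64(41), np.int64(41)] lat [np.float64(0.0372), np.float64(-0.0375)] theta -0.0068
chute [-0.3707 -0.3724] mid 0.0003 walls [-0.3804 -0.3725] [np.int64(41), np.int64(42)] lat [np.float64(0.0372), np.float64(-0.0375)] theta -0.0049
chute [-0.3709 -0.3721] mid 0.0003 walls [-0.3837 -0.3727] [np.int64(43), np.int64(44)] lat [np.float64(0.0371), np.float64(-0.0376)] theta -0.0067
chute [-0.3704 -0.3717] mid 0.0003 walls [-0.3846 -0.3771] [np.int64(44), np.int64(45)] lat [np.float64(0.0371), np.float64(-0.0375)] theta -0.0098
57
[ 0.59943006 -0.11769826]
0.1338813493278997 theta 0.01150289784149705
[ 0.41865375 -0.01680696  0.24972922]
```

View pics/c4.png

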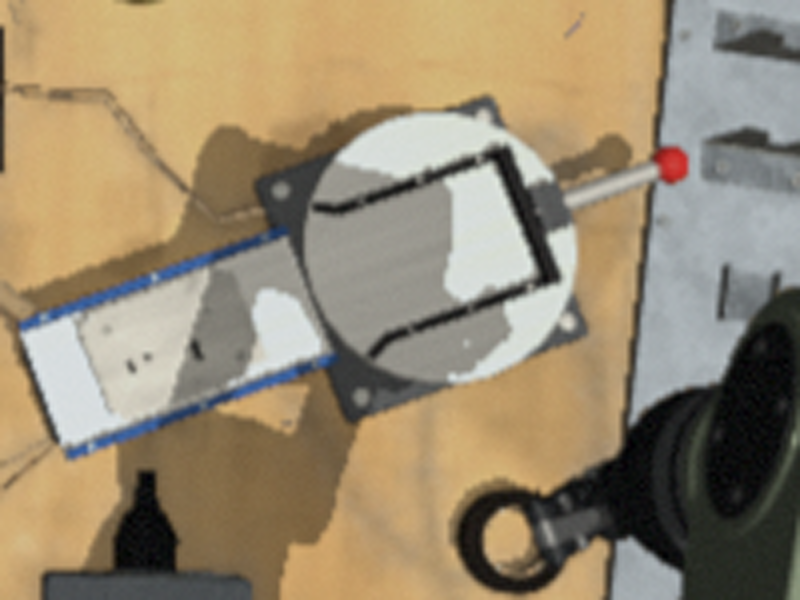

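The picture shows the nest opening in line with the chute, and the two estimates (walls −0.007, ball +0.011) put theta at about 0. Next I go over the chute's outer end.

Call:
{"method": "servo_tool", "body": {"rows": [{"tx": 0.0073,"ty": 0.042,"tz": 0,"roll": 0,"fingers": 1},{"tx": 0.0073,"ty": 0.042,"tz": 0,"roll": 0,"fingers": 1},{"tx": 0.0073,"ty": 0.042,"tz": 0,"roll": 0,"fingers": 1},{"tx": 0.0073,"ty": 0.042,"tz": 0,"roll": 0,"fingers": 1},{"tx": 0.0073,"ty": 0.042,"tz": 0,"roll": 0,"fingers": 1},{"tx": 0.0073,"ty": 0.042,"tz": 0,"roll": 0,"fingers": 1},{"tx": 0,"ty": 0,"tz": -0.05,"roll": 0,"fingers": 1},{"tx": 0,"ty": 0,"tz": -0.05,"roll": 0,"fingers": 1},{"tx": 0,"ty": 0,"tz": 0,"roll": 0,"fingers": 1},{"tx": 0,"ty": 0,"tz": 0,"roll": 0,"fingers": 1}]}}

```text
time_s: 8.85
tool_pos: [0.4622, 0.235, 0.1489]
tcp_rot: [0.982, 0.189, -0.001, 0.0]
force: [0.3, 0.5, 0.6]
width: -0.0001
```

```bash
cat > s.py <<'E'
from ang import *
U=np.array([-.365,.931]); U/=np.linalg.norm(U); N=np.array([U[1],-U[0]])
def st():
    s=manip.state(); p=s["tool_pos"]; print("t",s["time_s"],"along",(p[:2]-A)@U,"lat",(p[:2]-A)@N,"z",p[2],"F",s["force"].round(1)); yt=R.from_quat(s["tcp_rot"]).apply([0,1,0])[:2]; print("yaw err",np.arcsin(np.cross(yt,-U)), p)
E
python3 -c "
from s import *
st()" 2>/dev/null
```

```text
t 8.85 along 0.24463089163199273 lat -0.0005964971015009688 z 0.14886226345291817 F [0.3 0.5 0.6]
yaw err -0.007090074825471541 [0.46215376 0.23503523 0.14886226]
```

Call:
{"method": "servo_tool", "body": {"rows": [{"tx": 0,"ty": 0,"tz": -0.045,"roll": 0,"fingers": 1},{"tx": 0,"ty": 0,"tz": -0.041,"roll": 0,"fingers": 1},{"tx": 0,"ty": 0,"tz": 0,"roll": 0,"fingers": 1},{"tx": 0.0029,"ty": -0.0074,"tz": 0,"roll": 0,"fingers": 1},{"tx": 0.0029,"ty": -0.0074,"tz": 0,"roll": 0,"fingers": 1},{"tx": 0.0029,"ty": -0.0074,"tz": 0,"roll": 0,"fingers": 1},{"tx": 0.0029,"ty": -0.0074,"tz": 0,"roll": 0,"fingers": 1},{"tx": 0.0029,"ty": -0.0074,"tz": 0,"roll": 0,"fingers": 1},{"tx": 0.0029,"ty": -0.0074,"tz": 0,"roll": 0,"fingers": 1},{"tx": 0.0029,"ty": -0.0074,"tz": 0,"roll": 0,"fingers": 1},{"tx": 0,"ty": 0,"tz": 0,"roll": 0,"fingers": 1}]}}

```text
time_s: 9.95
tool_pos: [0.4847, 0.1839, 0.0661]
tcp_rot: [0.982, 0.189, 0.003, -0.001]
force: [0.4, 2.7, 3.3]
width: 0.0001
```

```bash
python3 - 2>/dev/null <<'E'
from s import *
st(); im,d=manip.capture("top"); im2,_=manip.capture("scene")
a=cv2.resize(im[200:320,335:515],(600,400),interpolation=cv2.INTER_CUBIC); b=cv2.resize(im2[165:285,345:465],(400,400),interpolation=cv2.INTER_CUBIC)
cv2.imwrite("pics/c5.png",cv2.resize(np.hstack([a,b]),(800,320)))
E
```

```text
t 9.95 along 0.18874344454735748 lat 0.0017499790312312687 z 0.0660555869584715 F [0.4 2.7 3.3]
yaw err -0.0068339177539345685 [0.4847374  0.18386012 0.06605559]
```

View pics/c5.png

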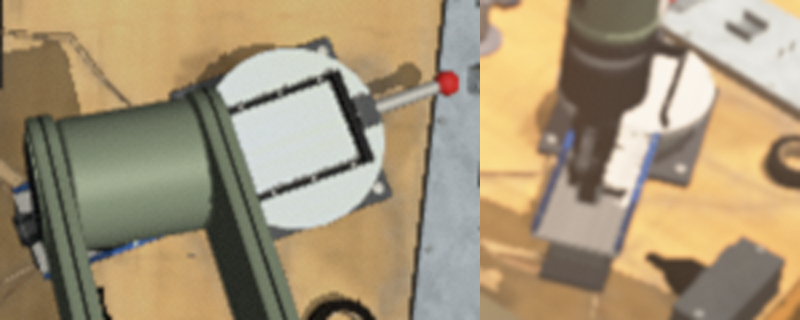

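Call:
{"method": "servo_tool", "body": {"rows": [{"tx": 0,"ty": 0,"tz": 0,"roll": 0,"fingers": 1},{"tx": 0,"ty": 0,"tz": 0,"roll": 0,"fingers": 1}]}}

```text
time_s: 10.25
tool_pos: [0.4827, 0.184, 0.064]
tcp_rot: [0.982, 0.19, 0.001, -0.0]
force: [-0.0, 2.5, 2.4]
width: -0.0002
```

```bash
python3 - 2>/dev/null <<'E'
from s import *
st(); im2,_=manip.capture("scene")
cv2.imwrite("pics/c6.png",cv2.resize(im2[185:265,360:440],(640,600)[::1],interpolation=cv2.INTER_CUBIC))
E
```

```text
t 10.25 along 0.18958304215220761 lat -9.87384275173646e-05 z 0.06399057375840707 F [-0.   2.5  2.4]
yaw err -0.008212860959177651 [0.48270978 0.18396701 0.06399057]
```

View pics/c6.png

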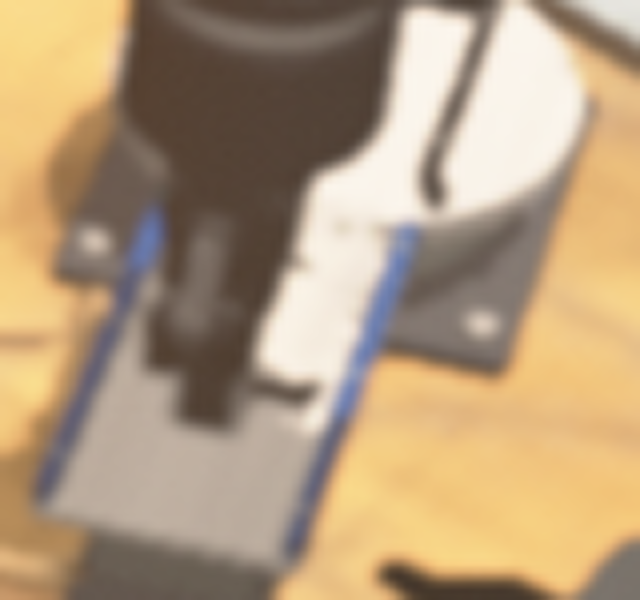

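The earlier z offset was only lag, and it has settled at 0.064. The scene view shows the finger squarely behind the module's outer end (the lip at about (290,400)) between the blue guides. I continue into the nest.

Call:
{"method": "servo_tool", "body": {"rows": [{"tx": 0.002,"ty": -0.0051,"tz": 0,"roll": 0,"fingers": 1},{"tx": 0.002,"ty": -0.0051,"tz": 0,"roll": 0,"fingers": 1},{"tx": 0.002,"ty": -0.0051,"tz": 0,"roll": 0,"fingers": 1},{"tx": 0.002,"ty": -0.0051,"tz": 0,"roll": 0,"fingers": 1},{"tx": 0.002,"ty": -0.0051,"tz": 0,"roll": 0,"fingers": 1},{"tx": 0.002,"ty": -0.0051,"tz": 0,"roll": 0,"fingers": 1},{"tx": 0.002,"ty": -0.0051,"tz": 0,"roll": 0,"fingers": 1},{"tx": 0.002,"ty": -0.0051,"tz": 0,"roll": 0,"fingers": 1},{"tx": 0.002,"ty": -0.0051,"tz": 0,"roll": 0,"fingers": 1},{"tx": 0.002,"ty": -0.0051,"tz": 0,"roll": 0,"fingers": 1},{"tx": 0,"ty": 0,"tz": 0,"roll": 0,"fingers": 1},{"tx": 0,"ty": 0,"tz": 0,"roll": 0,"fingers": 1}]}}

```text
time_s: 11.5
tool_pos: [0.5021, 0.1324, 0.0634]
tcp_rot: [0.982, 0.19, -0.0, 0.0]
force: [-0.2, 1.8, 2.8]
width: -0.0002
```

```bash
python3 - 2>/dev/null <<'E'
from s import *
st()
E
```

```text
t 11.5 along 0.1345315209173458 lat -0.0008843320177077655 z 0.06340914944681775 F [-0.2  1.8  2.8]
yaw err -0.008128989521186004 [0.50207233 0.13242694 0.06340915]
```

Low forces and on line. The module's inner end is now inside the nest mouth, so I carry on to about 0.08 along the chute.

Call:
{"method": "servo_tool", "body": {"rows": [{"tx": 0.0022,"ty": -0.005,"tz": 0,"roll": 0,"fingers": 1},{"tx": 0.0022,"ty": -0.005,"tz": 0,"roll": 0,"fingers": 1},{"tx": 0.002,"ty": -0.0051,"tz": 0,"roll": 0,"fingers": 1},{"tx": 0.002,"ty": -0.0051,"tz": 0,"roll": 0,"fingers": 1},{"tx": 0.002,"ty": -0.0051,"tz": 0,"roll": 0,"fingers": 1},{"tx": 0.002,"ty": -0.0051,"tz": 0,"roll": 0,"fingers": 1},{"tx": 0.002,"ty": -0.0051,"tz": 0,"roll": 0,"fingers": 1},{"tx": 0.002,"ty": -0.0051,"tz": 0,"roll": 0,"fingers": 1},{"tx": 0.002,"ty": -0.0051,"tz": 0,"roll": 0,"fingers": 1},{"tx": 0.002,"ty": -0.0051,"tz": 0,"roll": 0,"fingers": 1},{"tx": 0,"ty": 0,"tz": 0,"roll": 0,"fingers": 1},{"tx": 0,"ty": 0,"tz": 0,"roll": 0,"fingers": 1}]}}

```text
time_s: 12.7
tool_pos: [0.5227, 0.0814, 0.0633]
tcp_rot: [0.982, 0.19, -0.0, 0.0]
force: [0.5, 0.0, -0.7]
width: -0.0002
```

```bash
python3 - 2>/dev/null <<'E'
from s import *
st(); im,d=manip.capture("top"); im2,_=manip.capture("scene")
a=cv2.resize(im[200:320,335:515],(600,400),interpolation=cv2.INTER_CUBIC); b=cv2.resize(im2[165:285,345:465],(400,400),interpolation=cv2.INTER_CUBIC)
cv2.imwrite("pics/c7.png",cv2.resize(np.hstack([a,b]),(800,320)))
E
```

```text
t 12.7 along 0.07950626262475698 lat -0.0002709808106110014 z 0.06332896893405712 F [ 0.5  0.  -0.7]
yaw err -0.007893071558888284 [0.52272773 0.08142194 0.06332897]
```

View pics/c7.png

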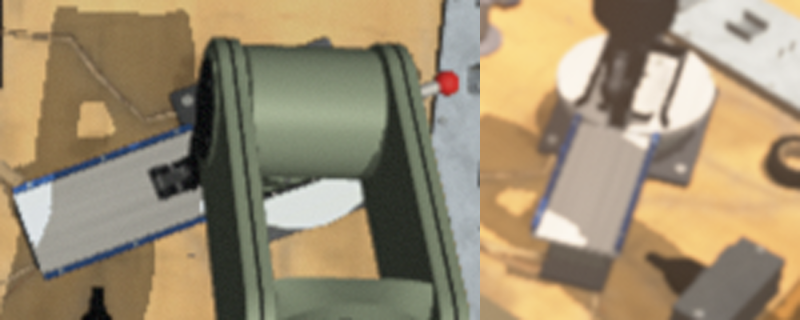

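The module is on the disc and between the nest walls. I creep the last 20 mm.

Call:
{"method": "servo_tool", "body": {"rows": [{"tx": 0.0011,"ty": -0.0028,"tz": 0,"roll": 0,"fingers": 1},{"tx": 0.0011,"ty": -0.0028,"tz": 0,"roll": 0,"fingers": 1},{"tx": 0.0011,"ty": -0.0028,"tz": 0,"roll": 0,"fingers": 1},{"tx": 0.0011,"ty": -0.0028,"tz": 0,"roll": 0,"fingers": 1},{"tx": 0.0011,"ty": -0.0028,"tz": 0,"roll": 0,"fingers": 1},{"tx": 0,"ty": 0,"tz": 0,"roll": 0,"fingers": 1},{"tx": 0,"ty": 0,"tz": 0,"roll": 0,"fingers": 1}]}}

```text
time_s: 13.5
tool_pos: [0.5285, 0.0677, 0.0637]
tcp_rot: [0.982, 0.19, 0.0, 0.0]
force: [0.5, 0.1, -0.4]
width: -0.0005
```

Call:
{"method": "servo_tool", "body": {"rows": [{"tx": 0.0004,"ty": -0.0009,"tz": 0,"roll": 0,"fingers": 1},{"tx": 0.0004,"ty": -0.0009,"tz": 0,"roll": 0,"fingers": 1},{"tx": 0,"ty": 0,"tz": 0,"roll": 0,"fingers": 1}]}}

```text
time_s: 13.8
tool_pos: [0.529, 0.0664, 0.0636]
tcp_rot: [0.982, 0.19, -0.0, -0.0]
force: [-0.7, 0.4, 0.1]
width: 0.0001
```

Call:
{"method": "servo_tool", "body": {"rows": [{"tx": 0.0004,"ty": -0.0009,"tz": 0,"roll": 0,"fingers": 1},{"tx": 0,"ty": 0,"tz": 0,"roll": 0,"fingers": 1}]}}

```text
time_s: 14.0
tool_pos: [0.5294, 0.0653, 0.0636]
tcp_rot: [0.982, 0.19, -0.0, -0.0]
force: [-0.4, 1.7, 0.6]
width: 0.0
```

```bash
python3 - 2>/dev/null <<'E'
from s import *
st()
E
```

```text
t 14.0 along 0.06210411485530271 lat 7.02818095208794e-05 z 0.06361825918880887 F [-0.4  1.7  0.6]
yaw err -0.008159222967456425 [0.52939727 0.06534499 0.06361826]
```

Call:
{"method": "servo_tool", "body": {"rows": [{"tx": 0.0004,"ty": -0.0009,"tz": 0,"roll": 0,"fingers": 1},{"tx": 0,"ty": 0,"tz": 0,"roll": 0,"fingers": 1}]}}

```text
time_s: 14.2
tool_pos: [0.5299, 0.0644, 0.0636]
tcp_rot: [0.982, 0.19, 0.0, 0.0]
force: [-0.4, 1.6, 1.0]
width: 0.0
```

Call:
{"method": "servo_tool", "body": {"rows": [{"tx": 0.0004,"ty": -0.0009,"tz": 0,"roll": 0,"fingers": 1},{"tx": 0,"ty": 0,"tz": 0,"roll": 0,"fingers": 1}]}}

```text
time_s: 14.4
tool_pos: [0.5303, 0.0634, 0.0636]
tcp_rot: [0.982, 0.19, 0.0, 0.0]
force: [0.5, 0.5, 0.9]
width: -0.0004
```

Call:
{"method": "servo_tool", "body": {"rows": [{"tx": 0.0004,"ty": -0.0009,"tz": 0,"roll": 0,"fingers": 1},{"tx": 0,"ty": 0,"tz": 0,"roll": 0,"fingers": 1}]}}

```text
time_s: 14.6
tool_pos: [0.5307, 0.0625, 0.0636]
tcp_rot: [0.982, 0.19, 0.0, 0.0]
force: [0.4, 1.5, 1.4]
width: 0.0003
```

Call:
{"method": "servo_tool", "body": {"rows": [{"tx": 0.0004,"ty": -0.0009,"tz": 0,"roll": 0,"fingers": 1},{"tx": 0,"ty": 0,"tz": 0,"roll": 0,"fingers": 1}]}}

```text
time_s: 14.8
tool_pos: [0.5311, 0.0616, 0.0636]
tcp_rot: [0.982, 0.19, 0.0, 0.0]
force: [-0.2, 1.4, 1.6]
width: -0.0
```

Call:
{"method": "servo_tool", "body": {"rows": [{"tx": 0.0004,"ty": -0.0009,"tz": 0,"roll": 0,"fingers": 1},{"tx": 0,"ty": 0,"tz": 0,"roll": 0,"fingers": 1}]}}

```text
time_s: 15.0
tool_pos: [0.5315, 0.0607, 0.0636]
tcp_rot: [0.982, 0.19, 0.0, 0.0]
force: [-0.8, 0.6, 1.3]
width: 0.0001
```

Call:
{"method": "servo_tool", "body": {"rows": [{"tx": 0.0004,"ty": -0.0009,"tz": 0,"roll": 0,"fingers": 1},{"tx": 0,"ty": 0,"tz": 0,"roll": 0,"fingers": 1}]}}

```text
time_s: 15.2
tool_pos: [0.5318, 0.0599, 0.0636]
tcp_rot: [0.982, 0.19, 0.0, -0.0]
force: [-1.0, 2.9, 1.9]
width: 0.0001
```

Call:
{"method": "servo_tool", "body": {"rows": [{"tx": 0.0004,"ty": -0.0009,"tz": 0,"roll": 0,"fingers": 1},{"tx": 0,"ty": 0,"tz": 0,"roll": 0,"fingers": 1}]}}

```text
time_s: 15.4
tool_pos: [0.532, 0.0596, 0.0636]
tcp_rot: [0.982, 0.19, -0.0, -0.001]
force: [-1.3, 3.8, 2.5]
width: -0.0001
```

```bash
python3 - 2>/dev/null <<'E'
from s import *
st(); im,d=manip.capture("top"); im2,_=manip.capture("scene")
a=cv2.resize(im[210:300,395:515],(533,400),interpolation=cv2.INTER_CUBIC); b=cv2.resize(im2[165:245,360:440],(400,400),interpolation=cv2.INTER_CUBIC)
cv2.imwrite("pics/c8.png",cv2.resize(np.hstack([a,b]),(800,343)))
E
```

```text
t 15.4 along 0.05580627612455687 lat 0.00036809548854342515 z 0.06358125421268024 F [-1.3  3.8  2.5]
yaw err -0.00794334857147155 [0.53197327 0.05959036 0.06358125]
```

View pics/c8.png

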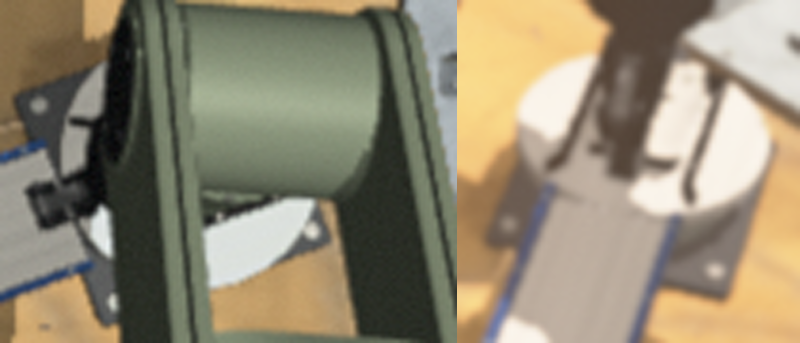

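Now the force rises and the tool stalls at 0.056 along, so it seems to be against the stop. I press a little more to confirm.

Call:
{"method": "servo_tool", "body": {"rows": [{"tx": 0.0004,"ty": -0.0009,"tz": 0,"roll": 0,"fingers": 1},{"tx": 0,"ty": 0,"tz": 0,"roll": 0,"fingers": 1},{"tx": 0,"ty": 0,"tz": 0,"roll": 0,"fingers": 1}]}}

```text
time_s: 15.8
tool_pos: [0.5321, 0.0594, 0.0635]
tcp_rot: [0.982, 0.19, -0.0, -0.001]
force: [-1.9, 6.6, 3.0]
width: 0.0002
```

Call:
{"method": "servo_tool", "body": {"rows": [{"tx": 0.0004,"ty": -0.0009,"tz": 0,"roll": 0,"fingers": 1},{"tx": 0,"ty": 0,"tz": 0,"roll": 0,"fingers": 1},{"tx": 0,"ty": 0,"tz": 0,"roll": 0,"fingers": 1}]}}

```text
time_s: 16.1
tool_pos: [0.5321, 0.0592, 0.0635]
tcp_rot: [0.982, 0.19, -0.001, -0.002]
force: [-2.3, 9.1, 2.5]
width: -0.0
```

Call:
{"method": "servo_tool", "body": {"rows": [{"tx": 0.0004,"ty": -0.0009,"tz": 0,"roll": 0,"fingers": 1},{"tx": 0,"ty": 0,"tz": 0,"roll": 0,"fingers": 1},{"tx": 0,"ty": 0,"tz": 0,"roll": 0,"fingers": 1}]}}

```text
time_s: 16.4
tool_pos: [0.5322, 0.0591, 0.0635]
tcp_rot: [0.982, 0.19, -0.001, -0.003]
force: [-3.6, 10.9, 5.4]
width: -0.0
```

It is firmly against the stop at 11 N with no more travel. I back off and clear the view.

Call:
{"method": "servo_tool", "body": {"rows": [{"tx": -0.002,"ty": 0.005,"tz": 0,"roll": 0,"fingers": 1},{"tx": -0.004,"ty": 0.01,"tz": 0,"roll": 0,"fingers": 1},{"tx": -0.008,"ty": 0.02,"tz": 0,"roll": 0,"fingers": 1},{"tx": -0.004,"ty": 0.01,"tz": 0,"roll": 0,"fingers": 1},{"tx": 0,"ty": 0,"tz": 0.05,"roll": 0,"fingers": 1},{"tx": 0,"ty": 0,"tz": 0.05,"roll": 0,"fingers": 1},{"tx": 0,"ty": 0,"tz": 0.05,"roll": 0,"fingers": 1},{"tx": -0.04,"ty": -0.01,"tz": 0.03,"roll": 0,"fingers": 1},{"tx": -0.04,"ty": -0.04,"tz": 0,"roll": 0,"fingers": 1},{"tx": -0.01,"ty": -0.045,"tz": 0,"roll": 0,"fingers": 1},{"tx": 0,"ty": -0.045,"tz": 0,"roll": 0,"fingers": 1},{"tx": 0,"ty": 0,"tz": 0,"roll": 0,"fingers": 1},{"tx": 0,"ty": 0,"tz": 0,"roll": 0,"fingers": 1}]}}

```text
time_s: 17.7
tool_pos: [0.4307, -0.0349, 0.243]
tcp_rot: [0.982, 0.188, 0.0, 0.0]
force: [-0.0, 0.7, 0.1]
width: 0.0002
```

```bash
python3 - 2>/dev/null <<'E'
from s import *
st(); im,d=manip.capture("top"); cv2.imwrite("pics/top9.png",im)
cv2.imwrite("pics/c9.png",cv2.resize(im[190:330,335:535],None,fx=4,fy=4,interpolation=cv2.INTER_CUBIC))
for i in range(3): ang(manip.capture("top")[0],0.)
hsv=cv2.cvtColor(im,cv2.COLOR_BGR2HSV); r=cv2.inRange(hsv,(0,140,100),(8,255,255)); v,u=np.nonzero(r[215:290,480:525]); print(len(u))
b=cast("top",[u.mean()+480,v.mean()+215],.066)[0][:2]; e=b-A; print(b,"theta ball", -(np.arctan2(e[1],e[0])-np.arctan2(-.931,.365)))
E
```

```text
t 17.7 along 0.004831293522372286 lat -0.1283874068236483 z 0.24304967291570664 F [-0.   0.7  0.1]
yaw err -0.0051044053144906325 [ 0.43070705 -0.03486377  0.24304967]
chute [-0.371  -0.3736] mid 0.0004 walls [-0.3628 -0.3713] [np.int64(54), np.int64(55)] lat [np.float64(0.037), np.float64(-0.0374)] theta 0.0052
chute [-0.3729 -0.3725] mid 0.0004 walls [-0.3668 -0.3716] [np.int64(53), np.int64(54)] lat [np.float64(0.037), np.float64(-0.0375)] theta 0.0035
chute [-0.3723 -0.3733] mid 0.0004 walls [-0.3612 -0.365 ] [np.int64(53), np.int64(57)] lat [np.float64(0.037), np.float64(-0.0374)] theta 0.0097
57
[ 0.59943006 -0.11769826] theta ball 0.01150289784149705
```

View pics/c9.png

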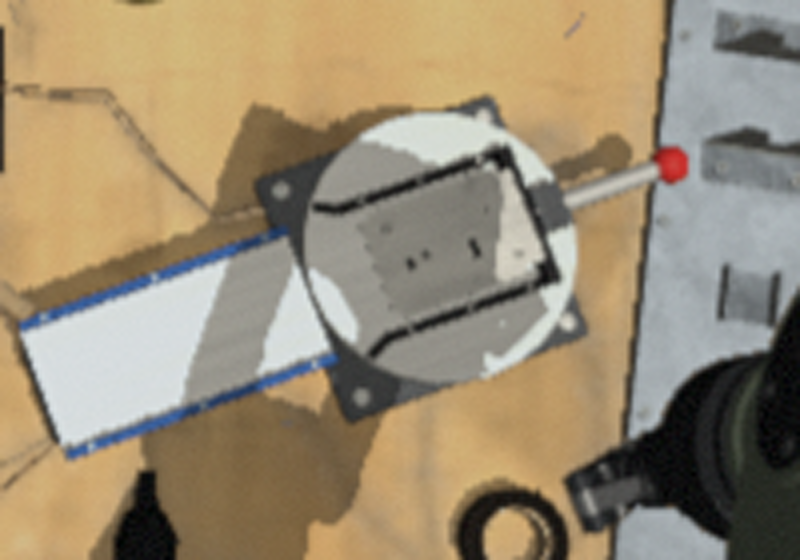

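The picture shows the nest in line with the chute. The module sits squarely between the walls with its inner end on the stop, at about (525,215), and the chute is empty. The ball is at the same pixel as before the push. I hand in.

```bash
python3 -c "
from station import manip
print(manip.hand_in(), manip.state()['time_s'])"
```

```text
the job is handed in; nothing more can be done
the job is handed in; nothing more can be done
```

The job is done and handed in. With closed fingers I pushed the lever until the nest faced the chute, then pushed the module along the chute into the nest. Nothing was picked up, and the arm was clear of everything at hand-in, at about 18 s of the 48 s allowed.

- **Nest angle:** after the module was home, the wall fits put the table at +0.004 to +0.010 rad and the red ball at +0.012 rad, so about 0.3–0.7° from square. Before the module push the two disagreed slightly in sign (walls about −0.007, ball +0.012). The ball reading was identical before and after, so the push did not turn the table.
- **Module:** it stopped against the nest stop, with push force rising to about 11 N and almost no further travel. It bottomed out about 3 mm further along than I predicted; I put this down to the fingertips being thinner than assumed, and the last picture shows the module square against the stop.
- **Other objects:** the tape was still in place in the last close-up. I did not check the mug, spool and bottle at the end, but the arm did not go near them.

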